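Scan a filter cartridge at the test desk

ROBOT

A 6-joint arm with a two-finger parallel gripper is mounted at the origin on the work surface. World frame = base frame: x ahead of the robot, y to its left, z up, the work surface at z = 0. Lengths are in m, angles in rad, forces in N, time in s.
With the tool pointing down it reaches from about 0.325 to 0.85 m from the base axis. Payload 4.4 kg.
Tool frame: the origin (TCP) lies on the centre line of the jaws, within the pads' length; the fingertips stand 22 mm ahead of it and the grasp point (between the pads) lies 3 mm ahead of it (bot.tcp_to_tips is the distance from the TCP to the fingertips, in m); z points along the fingers, y is the direction in which the jaws open and shut (so a half turn about z gives the same grasp; the last joint's range is limited). The gripper opens to 94 mm and grips with 3 to 60 N. Pads are 16 mm wide; open, the fingers measure 119 mm over their backs; the gripper's body (75 mm by 177 mm) begins 78 mm behind the grasp point.
Start: joints at [-0.15, 0.207, 1.542, -0, 1.393, -0.15], TCP at [0.575, -0, 0.201] pointing down, gripper open.
Joint ranges: [-2.73, 2.73], [-0.86, 2.22], [0.23, 2.46], [-1.11, 4.25], [0.08, 2.63], [-2.82, 2.82]. Speed limits (rad/s): [2.79, 2.79, 3.14, 3.14, 3.14, 3.14].

INTERFACE

Orientations are given as a rotation vector (axis times angle).
In Python, from bench import bot gives the robot as it stands.
- The arm moves only by the tool carry_out, never from a script. Its argument "commands" is a list of rows, each a list of 7 numbers: the shift along the tool's x, y, z in m, then the turn, a rotation vector about the tool's x, y, z in rad, then the opening in per cent of the stroke, from 0 (shut) to 100 (fully open). A call has 1 to 10 rows; each row shifts and turns the pose as measured when the row begins, along the tool's axes as they then stand; what a row does not reach is not made up. A row lasts 1/10 s, in which the tool goes at most 50 mm and 8.59 degrees, less where a joint would pass 70% of its speed; a pose out of reach is approached as far as the arm can. A call with a gripper value outside its range is refused whole. The fingers move at their own pace and stop on an object; "squeeze" is the grip in N (left out, the last holds). Time passes only in rows, so rows that do not move let the fingers close. It gives the time, the measured TCP pose, the force and the opening at its end, in the units of the state.
- bot.get_obs(): the state, without advancing time (a new reading comes with each control period).
- bot.get_image(name): name is "scene" or "side" or "wrist"; returns (picture, depth): 400x640x3 uint8, red, green, blue; 400x640 float32, m along the optical axis (not along the pixel's ray), 0 where there is no reading.
- bot.camera_params(name): a dict with "fx", "fy", "cx", "cy" (pixels), "rvec" (rotation vector, rad) and "tvec" (3), from world to camera coordinates, as OpenCV has them. Camera axes: x right, y down, z forward; pixel columns grow to the right and rows downward; lengths in m; the calibration is good to about 2 mm. The wrist camera is an equidistant fisheye: a pixel r from the principal point sees the ray r / f radians off the axis. A picture is of the moment at which its call begins: read the wrist's pose just before it. camera_params takes no time and is no camera call; for the wrist camera it gives the pose at the moment of the call.
- bot.sign_off(): hands the job in, once; it reports no verdict.
Trained networks look in the newest picture that a camera, given by its name, has taken for a name from the list of things; names that differ only in an ending like _2 or _b are one class to them, and where a whole thing is asked for, a point or a joint stands for the part that bears it (a point fixed in the world has none). Each returns a list of dicts, best first, with "p" (0 to 1); they miss things now and then, are a little off and sometimes report something else, mostly with a low value. They report only what shows in the picture. A call takes as long as a camera call.
- bot.spot_in(camera, label): "xy" ([column, row] in pixels, amid what is visible of it).
The state is a dict: "clock": time; "joints": joint angles; "joint_velocities": joint speeds; "effort": joint torques, N m; "tcp_pos": TCP position; "orientation": TCP orientation; "contact_force": force on the tool from outside, world axes, zero at the start; "torque": the same for the moment, N m; "opening": finger opening in m.
Only numpy, scipy, OpenCV 4.12 (cv2) and the standard library are available. Lean on these libraries where they do the work, as an engineer would, in place of code of your own. Each camera call takes 0.05 s, during which the arm holds its last target.

TASK

Slide the black filter cartridge along its blue-railed guide, under the scanner's head, until it is fully home against the red stop. Only then squeeze the scanner's orange trigger fully in against its leaning grip, grip and trigger between the two fingers, hold it in for a good second and let go so that it springs right back. Keep the cartridge in the guide throughout, home at the end, and leave the mug, the jar and the small white instrument alone.

Things in the scene. Friction and masses are not known exactly. Their poses are not given: they have to be found in the camera images.
- station: Fixed scan station; place and yaw (within 0.3 rad) vary. Origin on the desk (z = 0), mid guide width. Axes at yaw 0: x away from the robot, y left along the guide, z up. In mm: floor plate top z = 8; two blue rails along y, inner faces x = -35 and +35, 8 wide, tops z = 22, from y = -125 to the open end at +200. It carries the stop, the post and the scanner.
- stop_face (a point): Point on the guide floor at the middle of the red stop's face: station (0, -125, 8) mm. The stop bar runs across the guide, 10 thick, its top at z = 36.
- post_top (a point): Top centre of the dark post, 22 mm diameter, that holds the scanner behind the guide: station (108, -60, 158) mm. Its foot plate (8 thick) reaches x = 155 between y = -105 and -15.
- cartridge: Loose filter cartridge: black box, 64 wide (x), 150 long (y), 34 tall mm, white pleats and a white label on top, 0.15 to 0.31 kg. Origin: centre of underside. Axes nearly the station's. Starts in the guide, 3 mm play each side, 80 to 130 mm short of the stop. Fully home: origin at station (0, -50, 8), its +y end face at y = +25. Slides freely, stays where left.
- scanner: Light grey hand scanner fixed upside down on the post. Origin on its head at station (60, -60, 134) mm. Own z runs up the grip to its free end, leaning 0.663 rad (38 deg) from vertical to the station's -x (the robot): z = station (-0.615, 0, 0.788). Own -x is the trigger side: station (-0.788, 0, -0.615). Own y = station y. Head: below own z = 35, 54 wide; lowest 70 above desk.
- grip_mid (a point): On the centre line of the scanner's grip at scanner own (0, 0, 55) mm = station (26, -60, 177); axes as the scanner's. A good height along the grip to squeeze at. The grip is a straight bar 32 deep (own x -16 to +16) and 26 wide (own y), its free end at own z = 82.
- trigger (a joint): Angle of the orange trigger, rad: 0 = at rest, standing out from the grip; 0.30 = fully in, on its stop. Hinged near the head at scanner own x = -17, z = 24 mm, axis along y. Sprung: about 2.5 N at the tip starts it, 6 N holds it fully in; let go, it springs back to 0.
- trigger_tip (a point): Centre of the trigger's round end, 36 mm from its hinge, 11 diameter; the trigger is a paddle 40 wide (along y). At rest at scanner own (-30, 0, 57) mm: grip and trigger together measure 52 across (own x -36 to +16). Fully in, at about own (-20, 0, 60): together 42 (own x -26 to +16), the middle 5 to the trigger side of the grip's centre line.
- mug: Bystander: loose blue ceramic mug, 76 diameter, 90 tall mm, handle at its +y; behind the guide (beyond it from the robot) or off its open end. Origin: centre of underside.
- jar: Bystander: loose white jar with yellow cap, 52 diameter, 75 tall mm; behind the guide or off its open end. Origin: centre of underside.
- counter: Bystander: loose small white instrument, 75 by 55 by 50 tall mm, standing beyond the red stop. Origin: centre of underside.

How it is judged:
By the outcome, as a careful person would: the job done as asked, in the order asked, and still so for the second after the job is handed in, with the robot touching nothing.
It also fails if it takes over 51 s, if anything falls off the work surface, if the arm or the gripper's body presses on something with over 40 N, if the wrist force passes 120 N, or if a joint passes its speed limit or range.

## Working session

There is one attempt and no reset: what is moved stays moved. The work goes in short steps, Python scripts to look and compute and a tool call to move; the robot and the scene stay as the last step left them, time stands still between calls to the robot, and variables do not carry over. Pictures are saved under pics/ and viewed, and the job is handed in when it is done.

Besides the shell and the picture viewer there is one more tool, called after "Call:" as a command line: name --pt "numbers of a row" for each row, then --argument value for the rest. carry_out: Moves the arm, as the interface text tells. Its arguments: {"type":"object","properties":{"commands":{"type":"array"},"squeeze":{"type":"number"}},"required":["commands"]}

```bash
mkdir -p pics; cat > h.py <<'E'
import numpy as np, cv2
from scipy.spatial.transform import Rotation as R
from bench import bot
def snap(n,f):
    im,d=bot.get_image(n); cv2.imwrite(f'pics/{f}.png',im[:,:,::-1]); np.save(f'pics/{f}.npy',d); return im,d
def world(n,u,v,z):
    p=bot.camera_params(n); M=R.from_rotvec(p['rvec']).as_matrix()
    c=np.stack([(u-p['cx'])/p['fx']*z,(v-p['cy'])/p['fy']*z,z],-1)
    return (c-np.array(p['tvec']))@M
def proj(n,P):
    p=bot.camera_params(n); M=R.from_rotvec(p['rvec']).as_matrix()
    c=np.atleast_2d(P)@M.T+np.array(p['tvec'])
    return np.stack([c[:,0]/c[:,2]*p['fx']+p['cx'],c[:,1]/c[:,2]*p['fy']+p['cy']],-1)
E
python3 - <<'E'
from h import *
for n in ['scene','side']:
    im,d=snap(n,n+'0')
    p=bot.camera_params(n);print(n,p['fx'],-R.from_rotvec(p['rvec']).as_matrix().T@np.array(p['tvec']))
    for l in ['cartridge','scanner','stop_face','trigger_tip','post_top','mug','jar','counter']:
        for r in bot.spot_in(n,l)[:1]:
            u,v=r['xy'];z=d[int(v),int(u)];print(l,np.round(r['xy']),round(r['p'],2),world(n,u,v,z).round(3))
print(bot.get_obs())
E
```

```text
scene 388.18312986063285 [1.23517284 0.15993883 0.54104877]
cartridge [328. 212.] 0.8 [0.522 0.09  0.043]
scanner [263. 174.] 0.62 [ 0.595 -0.032  0.172]
post_top [268. 221.] 0.64 [ 0.546 -0.045  0.022]
mug [326. 246.] 0.94 [0.675 0.102 0.073]
jar [413. 240.] 0.61 [0.605 0.27  0.054]
counter [204. 209.] 0.84 [ 0.56  -0.186  0.049]
side 494.96697142560583 [0.34116551 0.81725414 1.12681203]
cartridge [338. 238.] 0.81 [0.503 0.102 0.041]
scanner [333. 168.] 0.76 [ 0.56  -0.02   0.166]
stop_face [336. 199.] 0.96 [ 0.552 -0.046  0.009]
post_top [336. 201.] 0.57 [ 0.55  -0.036  0.009]
mug [291. 223.] 0.71 [0.625 0.127 0.089]
jar [287. 285.] 0.65 [0.578 0.29  0.07 ]
counter [366. 158.] 0.74 [ 0.503 -0.188  0.05 ]
{'clock': 0.9, 'joints': array([-1.50459702e-01,  2.06603797e-01,  1.54150601e+00,  1.87723563e-05,
        1.39349628e+00, -1.50494151e-01]), 'joint_velocities': array([ 0.0002158 ,  0.00026645, -0.00149073,  0.00080578,  0.00080028,
        0.00099147]), 'effort': array([ 5.98376810e-04, -3.70875406e+01, -2.81764412e+01,  6.99435663e-02,
        2.73558812e-02, -6.81195633e-07]), 'tcp_pos': array([5.75000588e-01, 1.82326527e-05, 2.01341656e-01]), 'orientation': array([-2.22139148e+00, -2.22146065e+00, -1.08469938e-05]), 'contact_force': array([-0.23492405, -0.50605451, -0.18260334]), 'torque': array([ 0.00012889,  0.0027533 , -0.00356199]), 'opening': 0.09402913944136251}
```

View pics/scene0.png

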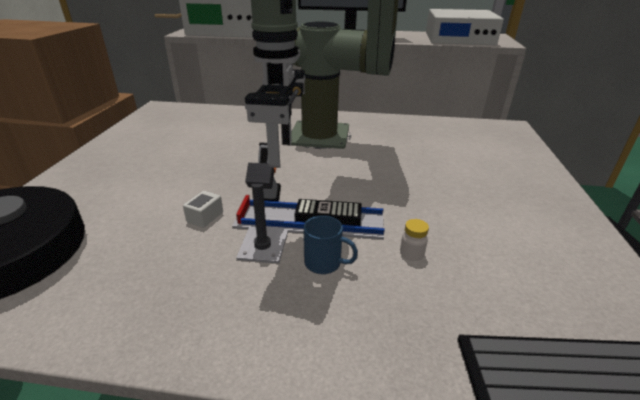

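View pics/side0.png

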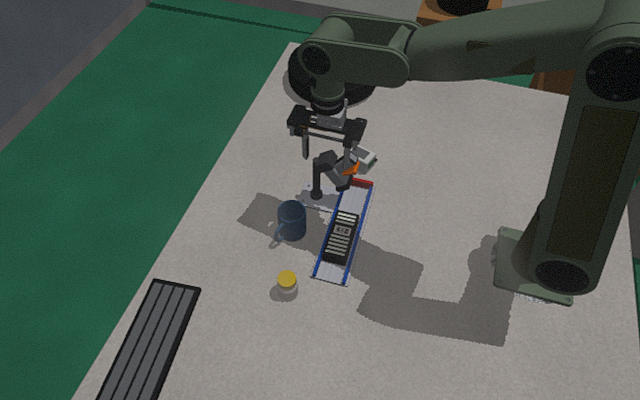

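The scene view shows the red stop on the left (243,208), the cartridge in the rails at (328,212), the mug behind at (325,245) and the jar at (415,240). The side view shows the rails running from (360,185) to (330,280), with the scanner and orange trigger near (350,168), close to the gripper. Next I'll fit the station pose from the rails and the stop.

```bash
cat > fit.py <<'E'
from h import *
import sys
from scipy.optimize import least_squares
def pts(n,f,mask):
    im=cv2.imread(f'pics/{f}.png')[:,:,::-1]; d=np.load(f'pics/{f}.npy')
    m=mask(im.astype(int))&(d>0); v,u=np.nonzero(m)
    return u,v,world(n,u.astype(float),v.astype(float),d[v,u])
blue=lambda i:(i[...,2]>i[...,0]+60)&(i[...,2]>i[...,1]+30)
red=lambda i:(i[...,0]>i[...,1]+70)&(i[...,0]>i[...,2]+70)&(i[...,1]<60)
orange=lambda i:(i[...,0]>i[...,2]+80)&(i[...,1]>70)&(i[...,0]>i[...,1]+40)
if __name__=='__main__':
  for n in ['scene','side']:
    u,v,P=pts(n,n+'0',blue); k=(P[:,2]<.035)&(P[:,0]>.4)&(P[:,0]<.62); P=P[k];print(n,len(P),P.min(0),P.max(0))
    # top faces
    T=P[P[:,2]>.012]
    def res(q):
        c,s=np.cos(q[1]),np.sin(q[1]); x=(T[:,0])*c+T[:,1]*s-q[0]  # station x
        return np.abs(np.abs(x)-.039)
    best=min((least_squares(res,[x0,y0],loss='soft_l1',f_scale=.003) for x0 in np.arange(.45,.65,.02) for y0 in (-.2,0,.2)),key=lambda r:r.cost)
    q=best.x;c,s=np.cos(q[1]),np.sin(q[1]); yy=-T[:,0]*s+T[:,1]*c
    print(q,np.sqrt(best.cost*2/len(T)),'ylong',np.percentile(yy,[0,1,99,100]))
    for nm,m in(('red',red),('orange',orange)):
        u,v,Q=pts(n,n+'0',m);k=(Q[:,0]<.7)&(Q[:,0]>.4)&(Q[:,2]<.3)&(abs(Q[:,1])<.2);Q=Q[k]
        if len(Q):
            X=Q[:,0]*c+Q[:,1]*s;Y=-Q[:,0]*s+Q[:,1]*c
            print(nm,len(Q),np.median(Q,0),'x',X.min(),X.max(),'y',np.percentile(Y,[2,50,98]),'z',Q[:,2].max())
E
python3 fit.py
```

```text
scene 229 [ 0.4588794  -0.10714867  0.01807437] [0.5506349  0.21356644 0.02549992]
[0.5051359  0.03046386] 0.0018783705120534733 ylong [-0.12376378 -0.12091225  0.19523572  0.19727291]
red 67 [ 0.51315406 -0.11280135  0.03634665] x 0.46545238289982693 0.5468591503603137 y [-0.13233719 -0.12850535 -0.12531548] z 0.03825911453864207
orange 1 [ 0.49796146 -0.11852357  0.03546447] x 0.4941202868121816 0.4941202868121816 y [-0.13363606 -0.13363606 -0.13363606] z 0.03546447059351027
side 292 [ 0.45441804 -0.10571755  0.01020985] [0.54496529 0.21646871 0.02659745]
[0.50238707 0.02871447] 0.0017046474420322232 ylong [-0.11911454 -0.11492668  0.1988777   0.20097607]
red 45 [ 0.4952777  -0.11394741  0.03546176] x 0.461469355337673 0.5312361328341999 y [-0.13486442 -0.12804193 -0.11332721] z 0.15326675832965966
orange 39 [ 0.50420241 -0.04170059  0.16469108] x 0.49847699960545355 0.5185661080365878 y [-0.18920298 -0.05619988 -0.04045444] z 0.16971320267661708
```

```bash
cat >> h.py <<'E'
O=np.array([.504,.0139,0]);YAW=.0295
Rs=R.from_euler('z',YAW).as_matrix()
def st2w(p): return np.atleast_2d(p)/1000@Rs.T+O
def w2st(P): return (np.atleast_2d(P)-O)@Rs*1000
SR=np.array([[.788,0,-.615],[0,1,0],[.615,0,.788]])
def sc2w(p): return st2w(np.atleast_2d(p)@SR.T+np.array([60,-60,134]))
E
python3 - <<'E'
from h import *
for n in ['scene','side']:
    im=cv2.imread(f'pics/{n}0.png');d=np.load(f'pics/{n}0.npy')
    v,u=np.mgrid[0:400,0:640];S=w2st(world(n,u.ravel().astype(float),v.ravel().astype(float),d.ravel()));
    k=(abs(S[:,0])<30)&(abs(S[:,2]-42)<6)&(S[:,1]>-100)&(S[:,1]<190)
    print(n,k.sum(),np.percentile(S[k,1],[0,1,2,50,98,99,100]),np.percentile(S[k,0],[1,99]),np.median(S[k,2]))
    big=cv2.resize(im,None,fx=4,fy=4,interpolation=cv2.INTER_CUBIC)
    def line(P,c=(0,255,0)):
        q=(proj(n,P)*4+2).astype(int)
        for a,b in zip(q[:-1],q[1:]): cv2.line(big,tuple(map(int,a)),tuple(map(int,b)),c,1)
    for x in(-35,35,-43,43): line(st2w([[x,-125,22],[x,200,22]]))
    line(st2w([[-43,-125,36],[43,-125,36]]),(0,255,255))
    for y in(-13,13): line(sc2w([[-16,y,35],[-16,y,82],[16,y,82],[16,y,35]]),(255,0,255))
    line(sc2w([[-17,0,24],[-30,0,57]]),(255,255,0))
    c=(proj(n,st2w([0,0,60]))[0]*4).astype(int);x0=max(0,c[0]-450);y0=max(0,c[1]-350)
    cv2.imwrite(f'pics/{n}ov.png',big[y0:y0+600,x0:x0+800])
E
```

```text
scene 975 [ -1.43763129   0.48036129   2.26808842  73.19010954 145.76100024
 146.50428828 148.39335795] [-29.51939919  29.79147206] 43.2666354007984
side 1066 [ -1.29835558   2.62061114   4.18688402  81.32686493 149.74062625
 150.67935512 152.90252039] [-29.30762319  29.41815494] 42.76445095111889
```

View pics/sideov.png

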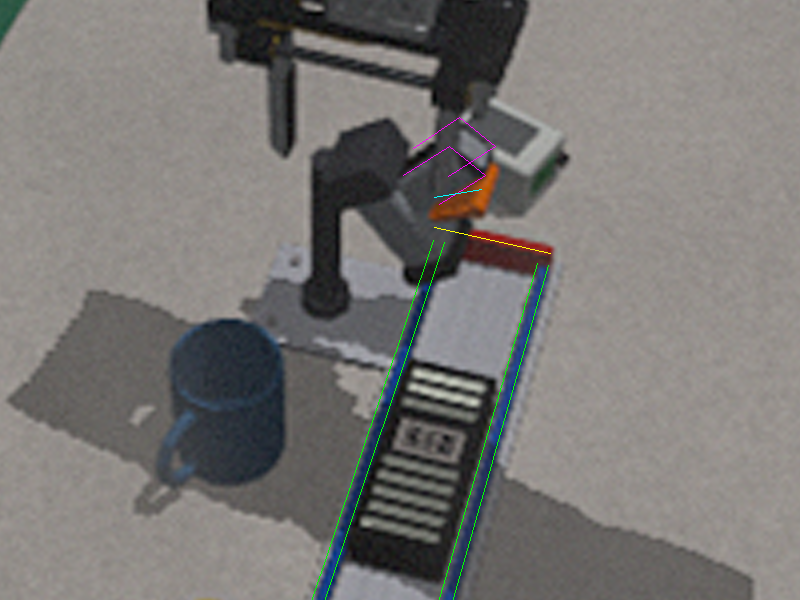

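View pics/sceneov.png

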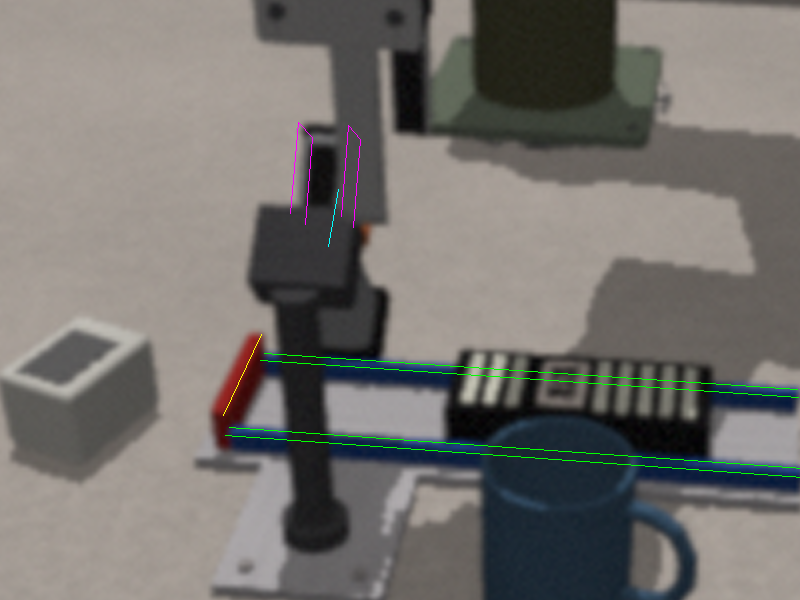

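The overlay matches to about 2 mm. The cartridge's +y end is at station y≈150. I'll go to station (0,180), yaw-aligned, with the fingers part closed.

Call:
carry_out --pt "0.04 -0.015 0 0 0 -0.0295 25" --pt "0.04 -0.015 0 0 0 0 25" --pt "0.04 -0.016 0 0 0 0 25" --pt "0.04 -0.015 0 0 0 0 25" --pt "0.034 -0.015 0.02 0 0 0 25" --pt "0 0 0.04 0 0 0 25" --pt "0 0 0.04 0 0 0 25" --pt "0 0 0 0 0 0 25"

```text
clock: 1.7
tcp_pos: [0.4956, 0.1996, 0.1021]
orientation: [2.185, 2.249, 0.013]
contact_force: [-1.0, -0.8, 0.4]
opening: 0.0338
```

```bash
cat > s.py <<'E'
from h import *
o=bot.get_obs();print(o['clock'],'st',w2st(o['tcp_pos']).round(1),'op',o['opening'],'F',o['contact_force'].round(1))
T=R.from_rotvec(o['orientation']).as_matrix();print((Rs.T@T).round(3))
E
python3 s.py
```

```text
1.7 st [[ -2.9 185.9 102.1]] op 0.033844186631389085 F [-1.  -0.8  0.4]
[[ 0.001  1.     0.01 ]
 [ 1.    -0.001  0.002]
 [ 0.002  0.01  -1.   ]]
```

Call:
carry_out --pt "0 0.003 0.03 0.01 0 0 25" --pt "0 0 0.026 0 0 0 25" --pt "0 0 0.003 0 0 0 25" --pt "0 0 0 0 0 0 25"

```text
clock: 2.1
tcp_pos: [0.5043, 0.2005, 0.0481]
orientation: [2.188, 2.25, 0.013]
contact_force: [0.3, 0.3, 1.4]
opening: 0.0235
```

```bash
python3 s.py; python3 -c "
from h import *
snap('side','side1');snap('wrist','w1')"
```

```text
2.1 st [[  5.9 186.5  48.1]] op 0.023503646251526462 F [0.3 0.3 1.4]
[[ 0.001  1.     0.008]
 [ 1.    -0.001  0.003]
 [ 0.003  0.008 -1.   ]]
```

View pics/side1.png

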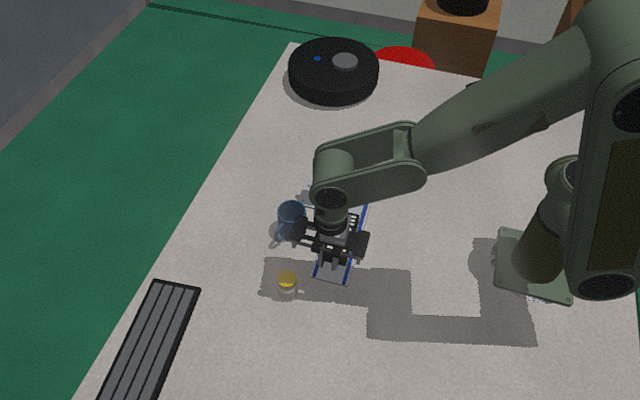

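View pics/w1.png

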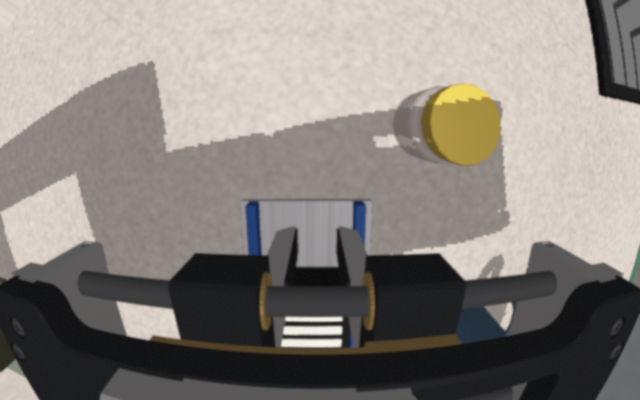

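The fingers are between the rails, a few mm toward +x. I'll correct that and push.

Call:
carry_out --pt "-0.01 -0.004 0.002 0 0 0 25" --pt "-0.01 -0.001 0 0 0 0 25" --pt "-0.006 0 0 0 0 0 25" --pt "-0.006 0 0 0 0 0 25" --pt "-0.006 0 0 0 0 0 25" --pt "-0.008 0 0 0 0 0 25" --pt "-0.01 0 0 0 0 0 25" --pt "-0.01 0 0 0 0 0 25" --pt "-0.01 0 0 0 0 0 25" --pt "-0.01 0 0 0 0 0 25"

```text
clock: 3.2
tcp_pos: [0.5056, 0.1077, 0.0514]
orientation: [2.183, 2.246, 0.026]
contact_force: [0.5, 0.0, -0.5]
opening: 0.0235
```

```bash
python3 s.py
```

```text
3.2 st [[ 4.4 93.7 51.4]] op 0.023461690556572427 F [ 0.5  0.  -0.5]
[[ 0.001  1.     0.019]
 [ 1.    -0.001  0.005]
 [ 0.005  0.019 -1.   ]]
```

Call:
carry_out --pt "-0.008 -0.003 0.004 0.019 -0.005 0 25" --pt "-0.008 -0.001 0.003 0 0 0 25" --pt "-0.008 0 0 0 0 0 25" --pt "-0.008 0 0 0 0 0 25" --pt "-0.006 0 0 0 0 0 25" --pt "-0.004 0 0 0 0 0 25" --pt "0 0 0 0 0 0 25"

```text
clock: 3.9
tcp_pos: [0.5025, 0.0603, 0.0434]
orientation: [-2.191, -2.249, 0.004]
contact_force: [0.6, 0.2, 0.5]
opening: 0.0231
```

```bash
python3 s.py
```

```text
3.9 st [[-0.1 46.5 43.4]] op 0.023130961725362362 F [0.6 0.2 0.5]
[[ 0.003  1.    -0.003]
 [ 1.    -0.003 -0.001]
 [-0.001 -0.003 -1.   ]]
```

Call:
carry_out --pt "-0.003 0 0 0 0 0 25" --pt "-0.003 0 0 0 0 0 25" --pt "-0.003 0 0 0 0 0 25" --pt "-0.002 0 0 0 0 0 25" --pt "0 0 0 0 0 0 25"

```text
clock: 4.4
tcp_pos: [0.503, 0.0491, 0.0437]
orientation: [-2.19, -2.251, 0.003]
contact_force: [0.2, -0.0, -0.3]
opening: 0.0235
```

```bash
python3 s.py
```

```text
4.4 st [[ 0.  35.2 43.7]] op 0.02352101788750326 F [ 0.2 -0.  -0.3]
[[ 0.002  1.    -0.002]
 [ 1.    -0.002 -0.001]
 [-0.001 -0.002 -1.   ]]
```

Call:
carry_out --pt "-0.0015 0 0 0 0 0 25" --pt "-0.0015 0 0 0 0 0 25" --pt "-0.0015 0 0 0 0 0 25"

```text
clock: 4.7
tcp_pos: [0.5031, 0.0446, 0.0437]
orientation: [-2.189, -2.251, 0.003]
contact_force: [0.6, 0.0, 1.1]
opening: 0.0235
```

```bash
python3 s.py
```

```text
4.7 st [[-0.  30.7 43.7]] op 0.023453245036978588 F [0.6 0.  1.1]
[[ 0.002  1.    -0.002]
 [ 1.    -0.002 -0.   ]
 [-0.    -0.002 -1.   ]]
```

Call:
carry_out --pt "-0.0015 0 0 0 0 0 25" --pt "-0.0015 0 0 0 0 0 25"

```text
clock: 4.9
tcp_pos: [0.5031, 0.0414, 0.0437]
orientation: [-2.189, -2.252, 0.003]
contact_force: [-1.2, -0.6, 0.0]
opening: 0.0235
```

```bash
python3 s.py; python3 -c "
from h import *
snap('wrist','w2');snap('scene','scene2')"
```

```text
4.9 st [[-0.1 27.5 43.7]] op 0.023490643678827312 F [-1.2 -0.6  0. ]
[[ 0.001  1.    -0.002]
 [ 1.    -0.001 -0.   ]
 [-0.    -0.002 -1.   ]]
```

View pics/scene2.png

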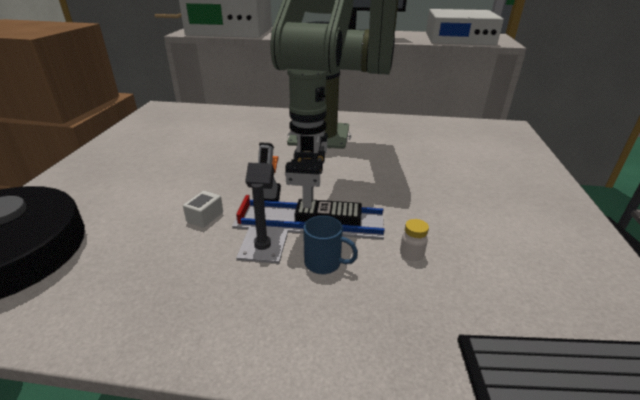

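View pics/w2.png

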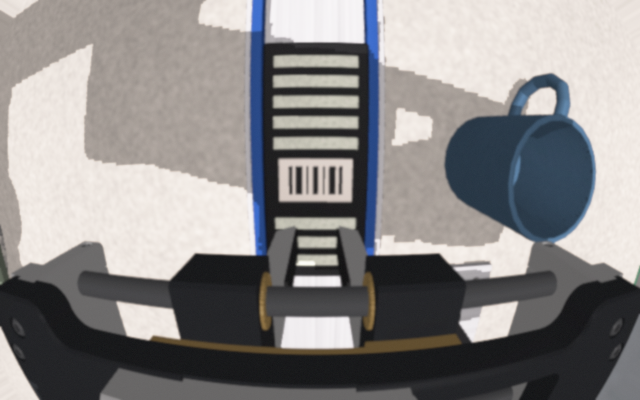

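The cartridge hasn't moved: it still spans columns 297–362 in the scene view, and the fingers are now above it. I need to find out where the tips really are.

```bash
python3 - <<'E'
from h import *
print(bot.tcp_to_tips)
o=bot.get_obs();T=R.from_rotvec(o['orientation']).as_matrix();t=np.array(o['tcp_pos'])
print(t, t+T[:,2]*.022)
n='scene';d=np.load('pics/scene2.npy');im=cv2.imread('pics/scene2.png')
for dz in(-.03,0,.022): print(dz,proj(n,t+T[:,2]*dz))
v,u=np.mgrid[150:230,290:325]
W=world(n,u.ravel().astype(float),v.ravel().astype(float),d[150:230,290:325].ravel());S=w2st(W)
k=(abs(S[:,1]-27)<14)&(abs(S[:,0])<40)&(S[:,2]<130)
for a in range(10,130,8):
    q=S[k&(S[:,2]>a)&(S[:,2]<=a+8)]
    if len(q):print(a,len(q),q.mean(0).round(),q[:,0].min().round(),q[:,0].max().round(),q[:,1].min().round(),q[:,1].max().round())
cv2.imwrite('pics/c2.png',cv2.resize(im[130:250,230:390],None,fx=5,fy=5,interpolation=cv2.INTER_CUBIC))
E
```

```text
0.022
[0.5032137  0.04126976 0.04368847] [0.5031687  0.04125984 0.02168852]
-0.03 [[308.11363319 194.93590307]]
0 [[308.17552144 205.95940662]]
0.022 [[308.21945724 213.78522996]]
10 1 [40. 18. 18.] 40.0 40.0 18.0 18.0
18 19 [33. 19. 23.] 28.0 39.0 13.0 26.0
26 23 [31. 23. 31.] 29.0 35.0 13.0 33.0
34 48 [26. 28. 39.] -25.0 34.0 14.0 40.0
42 96 [12. 29. 44.] -28.0 32.0 13.0 41.0
50 14 [11. 30. 55.] -15.0 24.0 18.0 36.0
58 31 [17. 29. 62.] -22.0 26.0 19.0 36.0
66 33 [16. 29. 70.] -22.0 25.0 19.0 36.0
74 34 [15. 30. 78.] -24.0 26.0 19.0 36.0
82 30 [20. 29. 86.] -13.0 26.0 19.0 36.0
90 29 [24. 27. 94.] 16.0 26.0 17.0 36.0
98 35 [ 24.  27. 102.] 17.0 27.0 17.0 36.0
106 23 [ 25.  26. 109.] 22.0 26.0 17.0 35.0
```

View pics/c2.png

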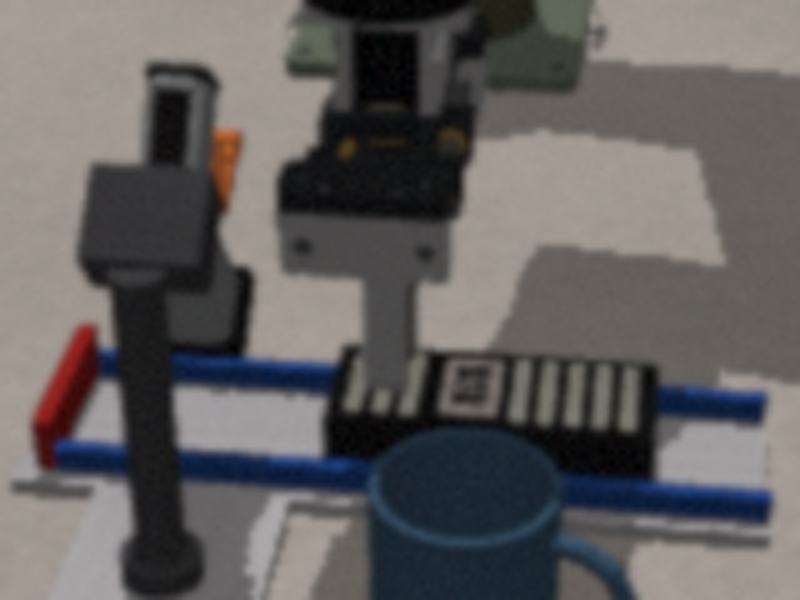

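```bash
python3 - <<'E'
from h import *
def tips(f,n,tcp,half):
    d=np.load(f'pics/{f}.npy');v,u=np.mgrid[0:400,0:640]
    W=world(n,u.ravel().astype(float),v.ravel().astype(float),d.ravel())
    for s in(-1,1):
        c=tcp+np.array([s*half,0,0])
        k=(abs(W[:,0]-c[0])<.016)&(abs(W[:,1]-c[1])<.012)&(W[:,2]>.055)&(W[:,2]<tcp[2]+.06)
        q=W[k]
        if len(q): print(f,s,len(q),'zmin',np.sort(q[:,2])[:6].round(3),'y',np.percentile(q[:,1],[2,98]).round(3),'x',np.percentile(q[:,0],[2,98]).round(3))
t0=np.array([.575,0,.2013])
tips('scene0','scene',t0,.053);tips('side0','side',t0,.053)
tips('scene2','scene',np.array([.5031,.0413,.0437]),.018)
tips('side1','side',np.array([.5043,.2005,.0481]),.018)
E
```

```text
scene0 -1 225 zmin [0.205 0.206 0.206 0.207 0.207 0.207] y [-0.009  0.009] x [0.519 0.53 ]
scene0 1 311 zmin [0.205 0.205 0.206 0.206 0.206 0.207] y [-0.009  0.009] x [0.625 0.636]
side0 -1 87 zmin [0.108 0.204 0.21  0.21  0.212 0.212] y [-0.007  0.012] x [0.516 0.529]
side0 1 95 zmin [0.206 0.208 0.209 0.209 0.209 0.21 ] y [-0.008  0.012] x [0.622 0.634]
scene2 -1 22 zmin [0.056 0.059 0.061 0.061 0.063 0.063] y [0.048 0.05 ] x [0.48  0.492]
scene2 1 165 zmin [0.055 0.056 0.056 0.056 0.058 0.059] y [0.032 0.051] x [0.519 0.529]
side1 -1 61 zmin [0.056 0.056 0.059 0.061 0.061 0.062] y [0.195 0.211] x [0.481 0.493]
side1 1 71 zmin [0.055 0.056 0.057 0.057 0.06  0.06 ] y [0.196 0.212] x [0.517 0.528]
```

The depth images show the tips at about TCP z + 4 mm. That is roughly 26 mm short of the stated tool length, so the fingers skimmed over the top with no contact force. I'll go back and lower by measured tip height instead.

Call:
carry_out --pt "0 0 -0.02 0 0 0 25" --pt "0.02 0 -0.02 0 0 0 25" --pt "0.03 0 0 0 0 0 25" --pt "0.03 0 0 0 0 0 25" --pt "0.03 0 0 0 0 0 25" --pt "0.03 0 0 0 0 0 25" --pt "0.02 0 0 0 0 0 25" --pt "0 0 0 0 0 0 25"

```text
clock: 5.8
tcp_pos: [0.4997, 0.2064, 0.0858]
orientation: [-2.194, -2.247, -0.0]
contact_force: [0.3, -0.0, 0.3]
opening: 0.0231
```

```bash
python3 s.py
```

```text
5.8 st [[  1.4 192.5  85.8]] op 0.023139377377142188 F [ 0.3 -0.   0.3]
[[ 0.006  1.    -0.001]
 [ 1.    -0.006  0.001]
 [ 0.001 -0.001 -1.   ]]
```

Call:
carry_out --pt "0 -0.001 0.02 0 0 0.005 25" --pt "0 0 0.02 0 0 0 25" --pt "0 0 0.014 0 0 0 25" --pt "0 0 0.006 0 0 0 25" --pt "0 0 0 0 0 0 25"

```text
clock: 6.3
tcp_pos: [0.4999, 0.2042, 0.0245]
orientation: [2.199, 2.242, 0.001]
contact_force: [0.0, 0.7, 0.1]
opening: 0.0236
```

```bash
python3 s.py; python3 - <<'E'
from h import *
im,d=snap('scene','scene3')
v,u=np.mgrid[0:400,0:640]
S=w2st(world('scene',u.ravel().astype(float),v.ravel().astype(float),d.ravel()))
k=(abs(S[:,1]-192)<11)&(abs(S[:,0])<45)&(S[:,2]<140)
for a in range(4,140,8):
    q=S[k&(S[:,2]>a)&(S[:,2]<=a+8)]
    if len(q):print(a,len(q),q[:,0].min().round(),q[:,0].max().round(),q[:,1].min().round(),q[:,1].max().round())
cv2.imwrite('pics/c3.png',cv2.resize(im[130:250,290:450,::-1],None,fx=5,fy=5,interpolation=cv2.INTER_CUBIC))
E
```

```text
6.3 st [[  1.5 190.3  24.5]] op 0.023602229043000775 F [0.  0.7 0.1]
[[ 0.01   1.     0.002]
 [ 1.    -0.01  -0.001]
 [-0.001  0.002 -1.   ]]
4 87 -38.0 45.0 181.0 201.0
12 28 39.0 43.0 181.0 200.0
20 28 32.0 43.0 181.0 201.0
28 6 -12.0 19.0 181.0 198.0
36 22 23.0 27.0 182.0 197.0
44 25 -12.0 28.0 181.0 199.0
52 25 -14.0 27.0 181.0 198.0
60 24 24.0 27.0 182.0 197.0
68 26 23.0 28.0 181.0 199.0
76 25 23.0 28.0 182.0 198.0
84 25 24.0 27.0 181.0 199.0
92 1 26.0 26.0 186.0 186.0
132 14 -14.0 -9.0 182.0 201.0
```

View pics/c3.png

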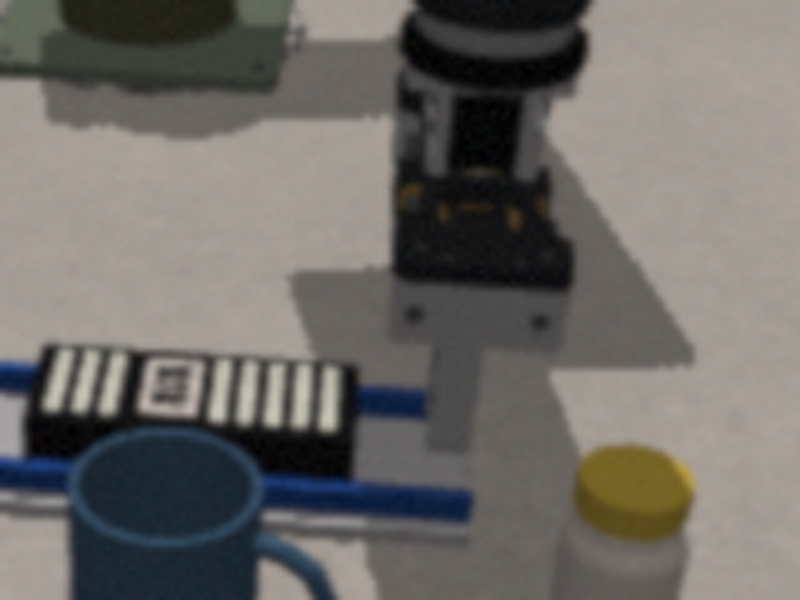

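The tips now show at about z≈28–30 mm, beside the cartridge end and clear of both rails. I'll go down another 9 mm and push with force checks.

Call:
carry_out --pt "0 -0.001 0.006 0 0 -0.01 25" --pt "-0.005 0 0.003 0 0 0 25" --pt "-0.01 0 0 0 0 0 25" --pt "-0.008 0 0 0 0 0 25" --pt "-0.006 0 0 0 0 0 25" --pt "-0.006 0 0 0 0 0 25" --pt "-0.006 0 0 0 0 0 25" --pt "-0.006 0 0 0 0 0 25"

```text
clock: 7.15
tcp_pos: [0.5033, 0.1536, 0.0182]
orientation: [2.185, 2.251, 0.01]
contact_force: [-0.8, 0.3, -0.6]
opening: 0.0235
```

```bash
python3 s.py
```

```text
7.15 st [[  3.5 139.7  18.2]] op 0.023475421994362217 F [-0.8  0.3 -0.6]
[[-0.     1.     0.008]
 [ 1.     0.     0.001]
 [ 0.001  0.008 -1.   ]]
```

Call:
carry_out --pt "-0.007 -0.002 0.002 0.008 0 0 25" --pt "-0.008 -0.001 0.001 0 0 0 25" --pt "-0.008 0 0 0 0 0 25" --pt "-0.008 0 0 0 0 0 25" --pt "-0.008 0 0 0 0 0 25" --pt "-0.008 0 0 0 0 0 25" --pt "-0.008 0 0 0 0 0 25" --pt "-0.006 0 0 0 0 0 25" --pt "0 0 0 0 0 0 25"

```text
clock: 8.05
tcp_pos: [0.5029, 0.0867, 0.0157]
orientation: [-2.189, -2.252, -0.003]
contact_force: [-0.0, 0.9, 0.8]
opening: 0.0236
```

```bash
python3 s.py; python3 -c "
from h import *
im,d=snap('scene','scene4')"
```

```text
8.05 st [[ 1.1 72.8 15.7]] op 0.02355752776611449 F [-0.   0.9  0.8]
[[ 0.001  1.     0.001]
 [ 1.    -0.001  0.002]
 [ 0.002  0.001 -1.   ]]
```

View pics/scene4.png

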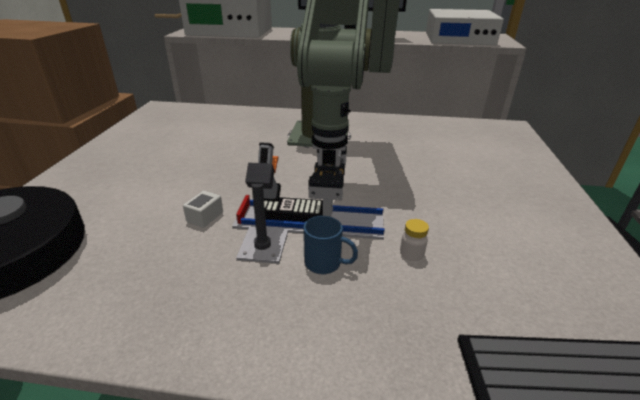

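The cartridge now moves with the fingers (columns 258–323). Continuing.

Call:
carry_out --pt "-0.006 0 0 0 0 0 25" --pt "-0.007 0 0 0 0 0 25" --pt "-0.007 0 0 0 0 0 25" --pt "-0.006 0 0 0 0 0 25" --pt "-0.003 0 0 0 0 0 25" --pt "-0.002 0 0 0 0 0 25" --pt "0 0 0 0 0 0 25"

```text
clock: 8.8
tcp_pos: [0.5038, 0.0539, 0.0156]
orientation: [-2.188, -2.253, -0.004]
contact_force: [0.4, 1.3, 0.8]
opening: 0.0238
```

```bash
python3 s.py
```

```text
8.8 st [[ 1.  40.  15.6]] op 0.02376360898572975 F [0.4 1.3 0.8]
[[ 0.     1.     0.001]
 [ 1.    -0.     0.002]
 [ 0.002  0.001 -1.   ]]
```

Call:
carry_out --pt "-0.002 0 0 0 0 0 25" --pt "-0.002 0 0 0 0 0 25" --pt "-0.0015 0 0 0 0 0 25"

```text
clock: 9.1
tcp_pos: [0.5039, 0.0504, 0.0156]
orientation: [-2.187, -2.25, -0.008]
contact_force: [0.3, 8.8, 1.8]
opening: 0.0233
```

Call:
carry_out --pt "-0.0015 0 0 0 0 0 25" --pt "-0.0015 0 0 0 0 0 25"

```text
clock: 9.3
tcp_pos: [0.5039, 0.0506, 0.0157]
orientation: [-2.185, -2.246, -0.015]
contact_force: [0.3, 5.6, 0.7]
opening: 0.0235
```

```bash
python3 s.py
```

```text
9.3 st [[ 1.  36.6 15.7]] op 0.023479508014383522 F [0.3 5.6 0.7]
[[ 0.002  1.     0.001]
 [ 1.    -0.002  0.012]
 [ 0.012  0.001 -1.   ]]
```

Force has risen to 6–9 N, which should be the stop. I'll retreat and check for a gap.

Call:
carry_out --pt "0.01 0 0 0 0 0 25" --pt "0.03 0 -0.02 0 -0.005 0 25" --pt "0.03 0 -0.04 0 0 0 25" --pt "0.01 0 -0.05 0 0 0 25" --pt "0 0 -0.04 0 0 0 25" --pt "0 0 -0.04 0 0 0 100" --pt "0 0 0 0 0 0 100"

```text
clock: 10.0
tcp_pos: [0.4988, 0.1324, 0.2106]
orientation: [-2.186, -2.251, 0.006]
contact_force: [0.7, 0.9, -0.6]
opening: 0.0361
```

```bash
python3 s.py; python3 - <<'E'
from h import *
v,u=np.mgrid[0:400,0:640]
for n in ['scene','side']:
    im,d=snap(n,n+'5')
    S=w2st(world(n,u.ravel().astype(float),v.ravel().astype(float),d.ravel()))
    k=(abs(S[:,0])<28)&(abs(S[:,2]-42)<6)&(S[:,1]>-150)&(S[:,1]<190)
    print(n,k.sum(),np.percentile(S[k,1],[0,2,98,99,100]))
    c=proj(n,st2w([0,-60,30]))[0].astype(int)
    cv2.imwrite(f'pics/c5{n}.png',cv2.resize(im[c[1]-50:c[1]+50,c[0]-65:c[0]+65,::-1],None,fx=6,fy=6,interpolation=cv2.INTER_CUBIC))
E
```

```text
10.0 st [[ -1.7 118.6 210.6]] op 0.03611479348028411 F [ 0.7  0.9 -0.6]
[[ 0.     1.    -0.006]
 [ 1.    -0.     0.001]
 [ 0.001 -0.006 -1.   ]]
scene 696 [-132.95645095 -129.28994595   24.64691      25.91748406   26.43587893]
side 506 [-112.75938793 -105.08267118   28.84548867   29.27869012   31.22090007]
```

View pics/c5scene.png

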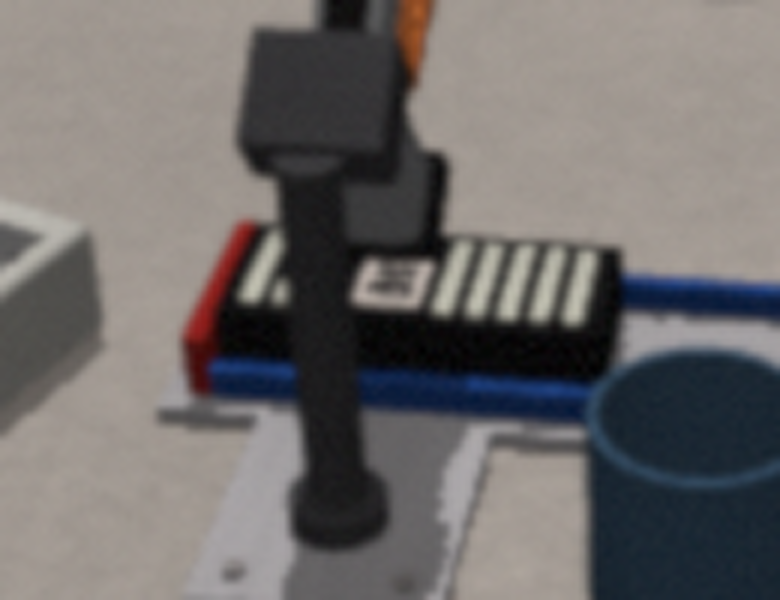

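View pics/c5side.png

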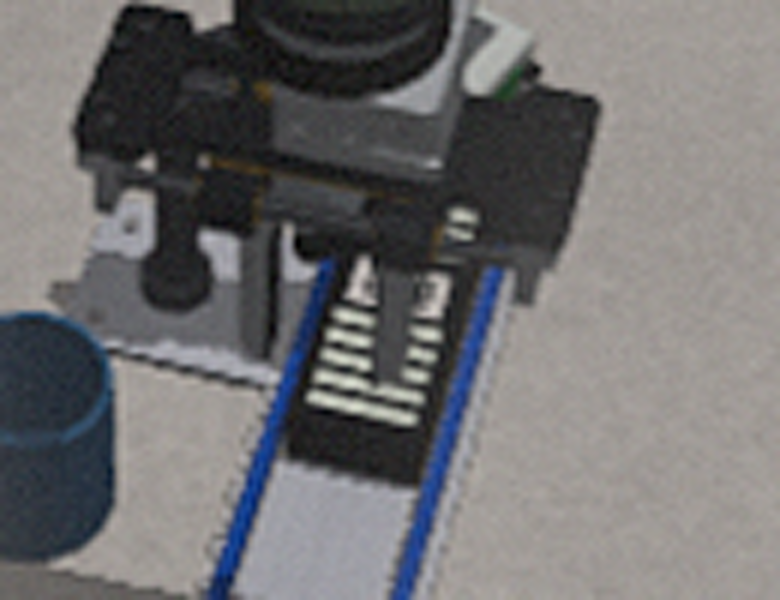

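The scene view shows the cartridge flush against the red stop with no gap, so it's home. Next I'll tilt the tool 38° and move beside the scanner grip to measure where the tips really are when tilted.

Call:
carry_out --pt "-0.015 0 0 -0.133 0 0 100" --pt "-0.02 0 0 -0.133 0 0 100" --pt "-0.02 0 0 -0.133 0 0 100" --pt "-0.02 0 0 -0.133 0 0 100" --pt "-0.015 0 0 -0.131 0 0 100" --pt "0 0 0 0 0 0 100"

```text
clock: 10.7
tcp_pos: [0.4865, 0.0403, 0.1815]
orientation: [1.833, 1.888, 0.618]
contact_force: [-0.3, 0.3, -1.0]
opening: 0.0917
```

```bash
cat >> s.py <<'E'
own=(w2st(o['tcp_pos'])-[60,-60,134])@SR
print('own',own.round(1)); print('tool in own\n',(SR.T@Rs.T@T).round(3))
E
python3 s.py; python3 - <<'E'
from h import *
for n in('side','scene'): 
    im,d=snap(n,n+'6')
    c=proj(n,np.array(bot.get_obs()['tcp_pos']))[0].astype(int); print(c)
    y0=max(0,c[1]-50);x0=c[0]-65
    cv2.imwrite(f'pics/c6{n}.png',cv2.resize(im[y0:y0+100,x0:x0+130,::-1],None,fx=6,fy=6,interpolation=cv2.INTER_CUBIC))
E
```

```text
10.7 st [[-16.7  26.9 181.5]] op 0.09168908020548179 F [-0.3  0.3 -1. ]
[[ 0.     0.806  0.592]
 [ 1.     0.001 -0.001]
 [-0.001  0.592 -0.806]]
own [[-31.2  86.9  84.6]]
tool in own
 [[-0.001  0.999 -0.029]
 [ 1.     0.001 -0.001]
 [-0.001 -0.029 -0.999]]
[353 186]
[308 146]
```

View pics/c6side.png

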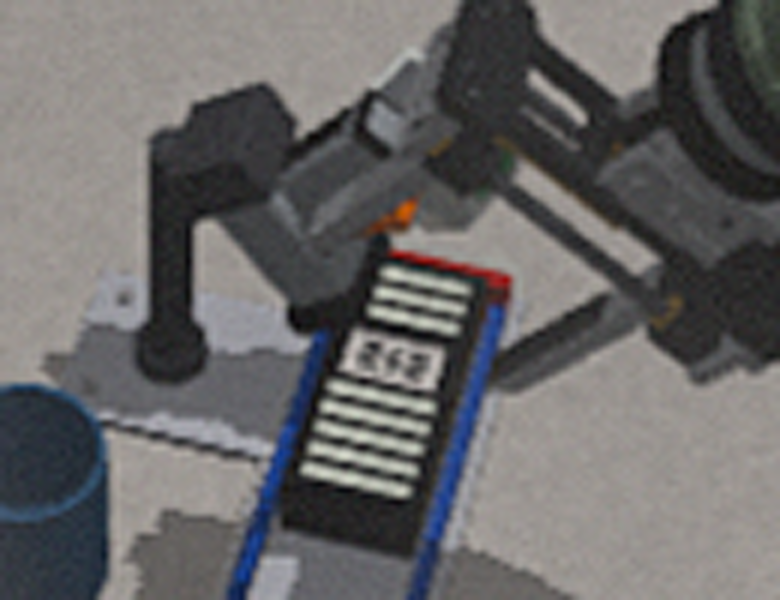

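View pics/c6scene.png

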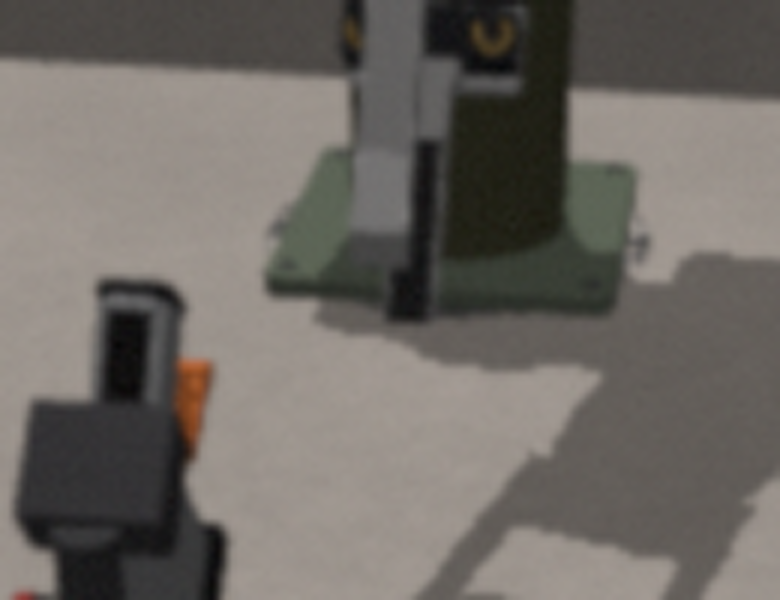

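Both fingers are visible and separate from the grip. I'll measure finger and scanner extents from depth, in the tool frame and the scanner frame.

```bash
cat > m.py <<'E'
from h import *
import sys
tag=sys.argv[1]
o=bot.get_obs();T=R.from_rotvec(o['orientation']).as_matrix();t=np.array(o['tcp_pos'])
v,u=np.mgrid[0:400,0:640]
for n in('side','scene'):
    d=np.load(f'pics/{n}{tag}.npy');im=cv2.imread(f'pics/{n}{tag}.png').reshape(-1,3).astype(int)
    ok=d.ravel()>0
    W=world(n,u.ravel().astype(float),v.ravel().astype(float),d.ravel())
    L=(W-t)@T*1000
    for s in(-1,1):
        y=L[:,1]*s;k=ok&(abs(L[:,0])<14)&(y>30)&(y<66)&(L[:,2]>-60)&(L[:,2]<40);q=L[k]
        if k.sum()>5: print(n,'finger',s,k.sum(),'zmax',np.sort(q[:,2])[-6:].round(1),'y',np.percentile(q[:,1],[3,97]).round(1),'x',np.percentile(q[:,0],[3,97]).round(1))
    S=(w2st(W)-[60,-60,134])@SR
    k=ok&(abs(S[:,1])<30)&(S[:,2]>45)&(S[:,2]<100)&(S[:,0]>-24)&(S[:,0]<30)&~((im[:,2]>im[:,0]+50))
    q=S[k];print(n,'grip',k.sum(),'z',np.percentile(q[:,2],[50,95,99]).round(1),'x',np.percentile(q[:,0],[1,5,95,99]).round(1),'y',np.percentile(q[:,1],[1,5,95,99]).round(1))
    k=ok&(im[:,2]>im[:,0]+60)&(im[:,1]>50)&(abs(S[:,1])<30)&(S[:,2]>0)&(S[:,2]<80);q=S[k]
    if k.sum():print(n,'trig',k.sum(),np.percentile(q,[3,50,97],axis=0).round(1).tolist())
E
python3 m.py 6
```

```text
side finger -1 137 zmax [-4.2 -3.1 -2.6 -2.5 -2.4 -0.9] y [-65.2 -53.4] x [-5.8 12.4]
side finger 1 129 zmax [-8.  -6.8 -5.6 -3.1 -1.  -1. ] y [37.6 50.2] x [-6.6 12.3]
side grip 158 z [70.9 83.  84.6] x [-4.4 -2.5 17.  17.7] y [-9.2 -4.3 17.2 18.2]
side trig 10 [[-33.7, 11.4, 57.9], [-30.4, 17.4, 62.2], [-26.9, 22.2, 66.1]]
scene finger -1 163 zmax [-4.8 -4.6 -4.5 -4.2 -4.1 -3.8] y [-57.  -48.5] x [-8.7  8.9]
scene finger 1 301 zmax [-3.1 -3.1 -2.9 -2.8 -2.8 -2.8] y [44.7 56.2] x [-9.7  8.8]
scene grip 258 z [63.5 79.9 82.8] x [-9.5 -3.3 17.2 18.6] y [-10.7  -9.4  14.3  14.6]
scene trig 49 [[-28.0, 12.8, 36.2], [-23.8, 17.9, 51.2], [-16.8, 20.9, 62.7]]
```

```bash
python3 -c "
from h import *
for n in('side','scene'): snap(n,n+'7')"; python3 s.py; python3 m.py 7
```

```text
10.9 st [[ -5.6  26.6 194. ]] op 0.09432094400220054 F [ 0.9  0.1 -0.1]
[[-0.003  0.795  0.606]
 [ 1.     0.005 -0.002]
 [-0.005  0.606 -0.795]]
own [[-14.8  86.6  87.7]]
tool in own
 [[-0.005  1.    -0.011]
 [ 1.     0.005 -0.002]
 [-0.002 -0.011 -1.   ]]
side finger -1 138 zmax [-7.3 -6.8 -6.7 -5.5 -5.4 -4.1] y [-62.4 -49.9] x [-6.8 12.1]
side finger 1 130 zmax [-9.  -8.1 -7.7 -7.6 -0.4  0.1] y [43.  55.5] x [-6.9 12. ]
side grip 97 z [67.8 83.2 84.2] x [ 4.4  7.1 16.6 17.5] y [-9.1 -4.6 16.9 18.9]
side trig 78 [[-34.3, -10.8, 32.0], [-25.4, 14.2, 57.0], [-16.6, 22.3, 65.0]]
scene finger -1 167 zmax [-4.5 -4.4 -4.3 -4.3 -4.1 -4.1] y [-55.8 -45.6] x [-8.4  8.7]
scene finger 1 298 zmax [-4.3 -4.3 -4.3 -4.1 -4.  -3.6] y [48.9 59.7] x [-9.5  8.7]
scene grip 260 z [63.3 79.9 82.9] x [-10.3  -2.8  17.2  18.2] y [-10.6  -9.3  14.2  14.5]
scene trig 49 [[-28.2, 12.6, 36.2], [-24.2, 17.6, 51.7], [-17.4, 21.0, 62.8]]
```

The arm lags, and only settles once its target is held. With the arm settled, the tips sit 4–5 mm behind the reported TCP along the tool axis, so I'll plan from the measured tips. Next is pre-grasp, above the grip's free end.

Call:
carry_out --pt "0 0.003 -0.018 -0.011 0 0.005 100" --pt "-0.015 0.003 0 0 0 0 100" --pt "-0.02 0 0 0 0 0 100" --pt "-0.02 0 0 0 0 0 100" --pt "-0.015 0 0 0 0 0 100"

```text
clock: 11.4
tcp_pos: [0.507, -0.0288, 0.2276]
orientation: [1.793, 1.876, 0.651]
contact_force: [-0.9, -0.2, 0.3]
opening: 0.0937
```

```bash
python3 -c "
from h import *
for n in('side','scene'): snap(n,n+'8')"; python3 s.py
```

```text
11.5 st [[  2.  -43.8 227.8]] op 0.09403501683163844 F [ 0.6 -0.7 -0.5]
[[-0.01   0.781  0.625]
 [ 1.     0.012  0.001]
 [-0.007  0.625 -0.781]]
own [[ 12.   16.2 109.6]]
tool in own
 [[-0.012  0.999  0.012]
 [ 1.     0.012  0.001]
 [ 0.001  0.012 -1.   ]]
```

Call:
carry_out --pt "-0.007 -0.01 0.003 0.012 0 0.012 100" --pt "-0.007 -0.006 0 0 0 0 100"

```text
clock: 11.7
tcp_pos: [0.4993, -0.0436, 0.2175]
orientation: [1.812, 1.874, 0.645]
contact_force: [-0.4, -0.4, -0.0]
opening: 0.0942
```

```bash
python3 -c "
from h import *
for n in('side','side','scene','wrist'): im,d=snap(n,n+'9')"; python3 s.py; python3 m.py 9; python3 - <<'E'
from h import *
for n in('side','scene'):
    im=cv2.imread(f'pics/{n}9.png');c=proj(n,np.array(bot.get_obs()['tcp_pos']))[0].astype(int)
    y0=max(0,c[1]-40);x0=c[0]-65
    cv2.imwrite(f'pics/c9{n}.png',cv2.resize(im[y0:y0+100,x0:x0+130],None,fx=6,fy=6,interpolation=cv2.INTER_CUBIC))
E
```

```text
11.9 st [[ -6.8 -57.3 217.3]] op 0.09417457460179168 F [ 0.3 -0.3  0.1]
[[-0.003  0.788  0.616]
 [ 1.     0.002  0.002]
 [ 0.001  0.616 -0.788]]
own [[ -1.4   2.7 106.7]]
tool in own
 [[-0.002  1.     0.001]
 [ 1.     0.002  0.002]
 [ 0.002  0.001 -1.   ]]
side finger -1 131 zmax [-7.  -6.9 -6.6 -4.7 -2.7 -2.3] y [-57.7 -45.2] x [-6.3 11.5]
side finger 1 119 zmax [-12.  -10.5  -8.7  -8.4  -6.5  -4.3] y [48.3 60.7] x [-6.9 11.9]
side grip 225 z [72.4 83.  84.6] x [-15.8 -13.   16.1  17.4] y [-8.3 -5.7 17.5 18.5]
side trig 87 [[-33.7, -12.5, 32.9], [-25.4, 11.9, 54.9], [-15.8, 23.3, 64.8]]
scene finger -1 230 zmax [-4.2 -4.2 -4.2 -4.2 -4.1 -3.6] y [-53.  -44.2] x [-10.2   8.5]
scene finger 1 314 zmax [-4.8 -4.7 -4.6 -4.1 -4.  -3.8] y [49.9 61.6] x [-9.8  8.7]
scene grip 257 z [63.4 79.8 83. ] x [-10.1  -3.8  17.6  18.5] y [-11.   -9.5  14.3  14.7]
scene trig 47 [[-28.3, 12.5, 37.1], [-23.8, 17.5, 53.0], [-17.5, 21.1, 63.0]]
```

View pics/c9side.png

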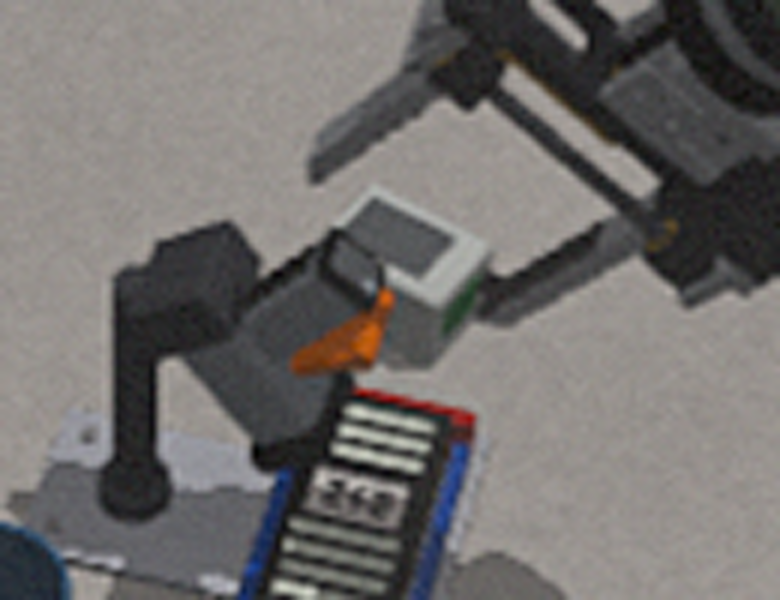

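View pics/c9scene.png

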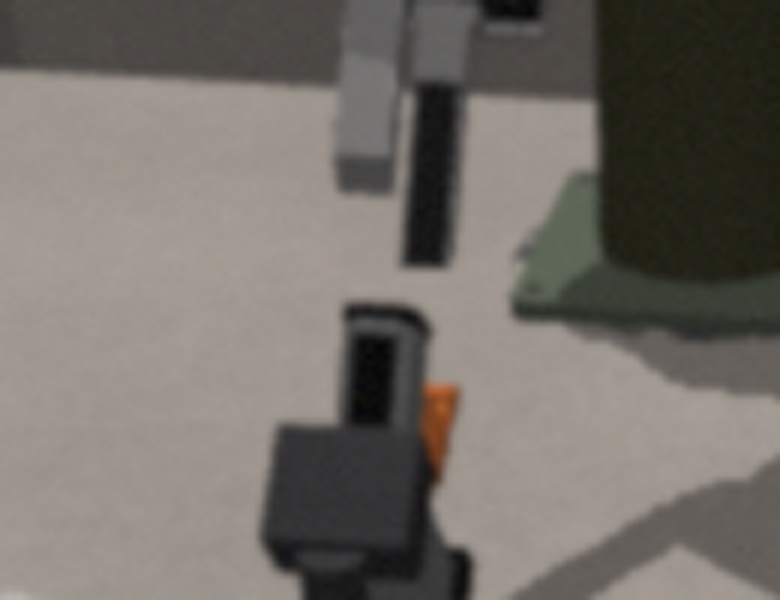

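View pics/wrist9.png

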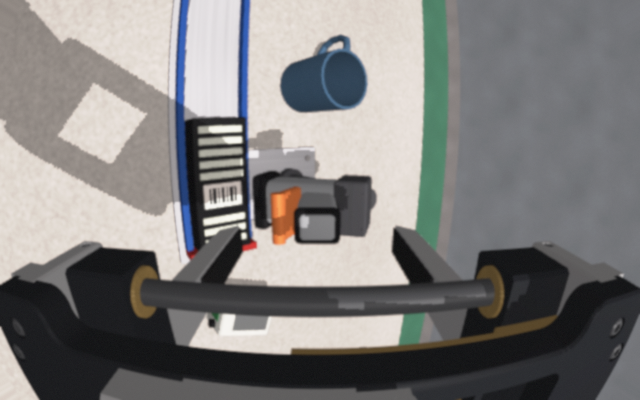

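The jaws straddle the grip and trigger, and across the width they line up. I'll shift 4.5 mm toward the trigger side and advance in stages.

Call:
carry_out --pt "0 -0.0045 0.004 0 0 0 100" --pt "0 0 0.01 0 0 0 100" --pt "0 0 0.01 0 0 0 100" --pt "0 0 0.01 0 0 0 100" --pt "0 0 0.005 0 0 0 100"

```text
clock: 12.4
tcp_pos: [0.5203, -0.0403, 0.1829]
orientation: [1.809, 1.875, 0.647]
contact_force: [0.0, 0.3, 0.4]
opening: 0.0939
```

```bash
python3 -c "
from h import *
for n in('side','side','scene'): im,d=snap(n,n+'10')"; python3 s.py; python3 m.py 10
```

```text
12.55 st [[ 14.6 -55.  183.5]] op 0.09368110639916027 F [0.8 0.2 0.1]
[[-0.007  0.787  0.617]
 [ 1.     0.005  0.004]
 [-0.     0.617 -0.787]]
own [[-5.3  5.  66.9]]
tool in own
 [[-0.005  1.     0.002]
 [ 1.     0.005  0.004]
 [ 0.004  0.002 -1.   ]]
side finger -1 131 zmax [-4.5 -2.  -2.  -1.6  6.8  7.8] y [-58.9 -44.8] x [-6.2 12.9]
side finger 1 171 zmax [38.2 39.  39.1 39.4 39.4 39.9] y [31.4 60.4] x [-12.   12.8]
side grip 221 z [72.5 83.8 85.4] x [-14.8 -12.9  16.3  17.3] y [-8.7 -5.7 17.8 18.5]
side trig 88 [[-33.2, -12.9, 31.8], [-25.3, 11.7, 55.2], [-16.9, 23.3, 64.8]]
scene finger -1 183 zmax [-7.4 -7.3 -5.8 -5.3 -4.8 -4.6] y [-54. -44.] x [-9.2  9.2]
scene finger 1 371 zmax [39.2 39.6 39.6 39.7 39.8 39.9] y [47.2 61.1] x [-9.6  9.4]
scene grip 235 z [61.6 76.6 80.1] x [-10.1  -3.9  17.3  18.1] y [-10.9  -9.3  14.3  14.6]
scene trig 49 [[-28.3, 12.9, 35.9], [-24.0, 17.7, 51.5], [-16.9, 20.8, 62.8]]
```

```bash
python3 - <<'E'
from h import *
v,u=np.mgrid[0:400,0:640]
for n in('side','scene'):
    d=np.load(f'pics/{n}9.npy');W=world(n,u.ravel().astype(float),v.ravel().astype(float),d.ravel())
    S=(w2st(W)-[60,-60,134])@SR
    for a in range(-70,80,10):
        k=(S[:,0]>=a)&(S[:,0]<a+10)&(abs(S[:,1]-2)<11)&(S[:,2]<90)&(S[:,2]>-40); 
        if k.sum():print(n,a,k.sum(),np.sort(S[k,2])[-4:].round())
E
```

```text
side -70 2 [3. 5.]
side -60 19 [ 8. 10. 10. 10.]
side -50 19 [ 8.  9.  9. 10.]
side -40 19 [63. 64. 65. 66.]
side -30 37 [61. 62. 63. 63.]
side -20 18 [81. 82. 82. 83.]
side -10 24 [84. 85. 85. 86.]
side 0 28 [84. 84. 84. 84.]
side 10 83 [82. 82. 82. 83.]
side 20 28 [31. 32. 32. 32.]
side 30 27 [35. 35. 36. 36.]
side 40 59 [34. 34. 38. 38.]
side 50 40 [1. 1. 3. 5.]
side 60 1 [-14.]
scene -50 15 [-30. -29. -29. -27.]
scene -40 18 [-26. -26. -25. -24.]
scene -30 19 [56. 58. 60. 62.]
scene -20 9 [-21. -21. -19. -19.]
scene -10 11 [-18. -18. -16. -16.]
scene 0 10 [-15. -15.  83.  84.]
scene 10 226 [82. 82. 83. 83.]
scene 20 3 [-13. -13. -13.]
scene 30 21 [-24. -12. -12. -11.]
scene 40 234 [34. 34. 34. 34.]
scene 50 173 [ 9. 10. 11. 11.]
scene 60 2 [-16. -14.]
```

The mount block on the far side reaches own z≈36–38, so I'll keep the tips at about 45.

Call:
carry_out --pt "-0.0025 -0.0007 0.009 0 0 0.005 100" --pt "0 0 0.008 0 0 0 100" --pt "0 0 0.006 0 0 0 100"

```text
clock: 12.85
tcp_pos: [0.5357, -0.0434, 0.1659]
orientation: [1.811, 1.868, 0.65]
contact_force: [0.0, 0.1, -0.7]
opening: 0.0942
```

```bash
python3 -c "
from h import *
for n in('side','side','scene'): im,d=snap(n,n+'11')"; python3 s.py; python3 - <<'E'
from h import *
for n in('side','scene'):
    im=cv2.imread(f'pics/{n}11.png');c=proj(n,np.array(bot.get_obs()['tcp_pos']))[0].astype(int)
    y0=max(0,c[1]-50);x0=c[0]-65
    cv2.imwrite(f'pics/c11{n}.png',cv2.resize(im[y0:y0+100,x0:x0+130],None,fx=6,fy=6,interpolation=cv2.INTER_CUBIC))
E
```

```text
13.0 st [[ 29.4 -57.8 165.5]] op 0.09387560359011764 F [-0.4 -0.5 -0. ]
[[-0.002  0.786  0.619]
 [ 1.     0.001  0.003]
 [ 0.002  0.619 -0.786]]
own [[-4.7  2.2 43.6]]
tool in own
 [[-0.001  1.     0.005]
 [ 1.     0.001  0.003]
 [ 0.003  0.005 -1.   ]]
```

View pics/c11side.png

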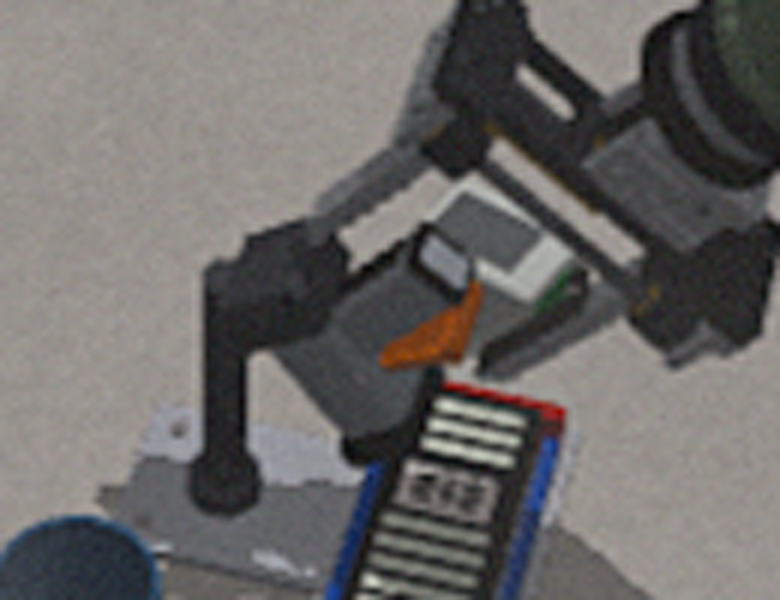

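View pics/c11scene.png

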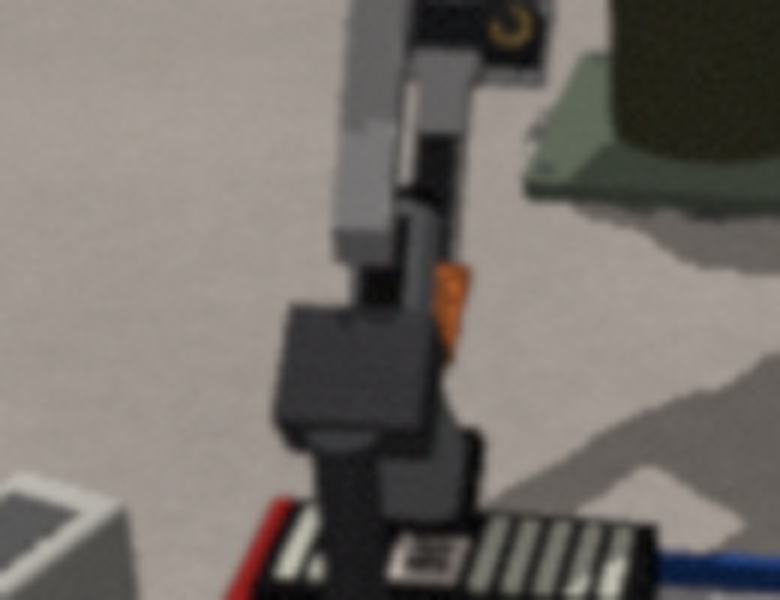

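Call:
carry_out --pt "0 -0.0005 0.003 0 0 0 100" --pt "0 0 0 0 0 0 60" --pt "0 0 0 0 0 0 60" --pt "0 0 0 0 0 0 60" --pt "0 0 0 0 0 0 60" --pt "0 0 0 0 0 0 60" --squeeze 20

```text
clock: 13.6
tcp_pos: [0.5354, -0.0427, 0.1618]
orientation: [1.812, 1.872, 0.648]
contact_force: [-6.0, -1.7, -0.7]
opening: 0.058
```

```bash
python3 s.py;
```

```text
13.6 st [[ 29.7 -57.5 161.8]] op 0.05801759982919505 F [-6.  -1.7 -0.7]
[[-0.004  0.787  0.617]
 [ 1.     0.002  0.003]
 [ 0.001  0.617 -0.787]]
own [[-6.7  2.5 40.5]]
tool in own
 [[-0.002  1.     0.002]
 [ 1.     0.002  0.003]
 [ 0.003  0.002 -1.   ]]
```

Call:
carry_out --pt "0 0 0 0 0 0 40" --pt "0 0 0 0 0 0 40" --pt "0 0 0 0 0 0 40" --pt "0 0 0 0 0 0 40"

```text
clock: 14.0
tcp_pos: [0.5361, -0.0426, 0.1626]
orientation: [1.812, 1.871, 0.65]
contact_force: [0.3, 0.3, -2.4]
opening: 0.041
```

```bash
python3 s.py; python3 -c "
from h import *
for n in('side','scene'):
    im,d=snap(n,n+'12');c=proj(n,np.array(bot.get_obs()['tcp_pos']))[0].astype(int)
    y0=max(0,c[1]-50);x0=c[0]-65
    cv2.imwrite(f'pics/c12{n}.png',cv2.resize(im[y0:y0+100,x0:x0+130,::-1],None,fx=6,fy=6,interpolation=cv2.INTER_CUBIC))
"; python3 s.py
```

```text
14.0 st [[ 30.4 -57.4 162.6]] op 0.04101405529357421 F [ 0.3  0.3 -2.4]
[[-0.003  0.786  0.618]
 [ 1.     0.001  0.003]
 [ 0.002  0.618 -0.786]]
own [[-5.8  2.6 40.7]]
tool in own
 [[-0.001  1.     0.004]
 [ 1.     0.001  0.003]
 [ 0.003  0.004 -1.   ]]
14.1 st [[ 30.4 -57.5 162.6]] op 0.04092838217624436 F [ 1.5  0.3 -0. ]
[[-0.003  0.786  0.618]
 [ 1.     0.001  0.003]
 [ 0.002  0.618 -0.786]]
own [[-5.8  2.5 40.7]]
tool in own
 [[-0.001  1.     0.004]
 [ 1.     0.001  0.003]
 [ 0.003  0.004 -1.   ]]
```

View pics/c12side.png

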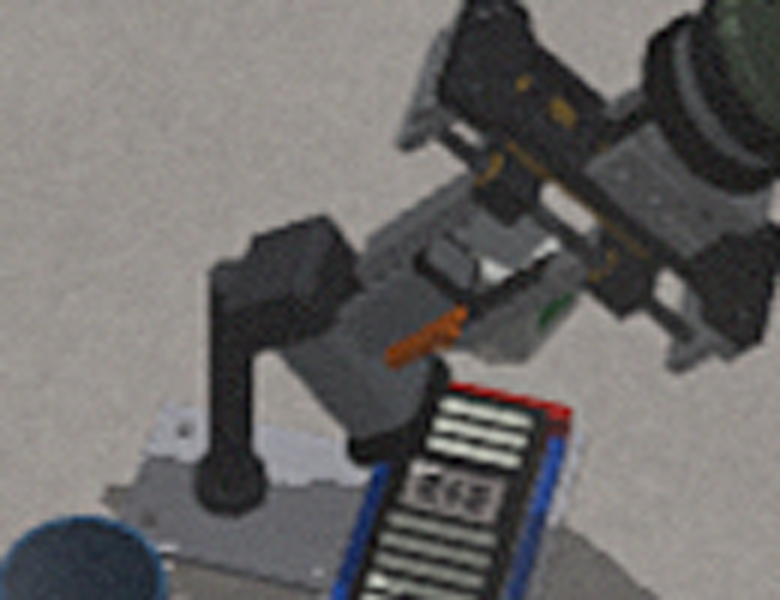

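View pics/c12scene.png

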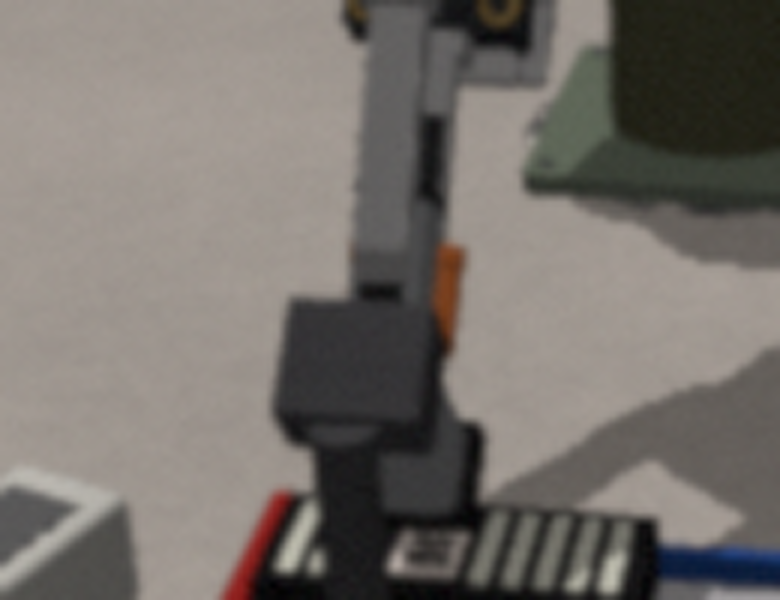

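The fingers have stalled at 41 mm against a 37.6 mm command (nominal fully-in is 42 mm), and the trigger lies flat against the grip. I'll hold it.

Call:
carry_out --pt "0 0 0 0 0 0 40" --pt "0 0 0 0 0 0 40" --pt "0 0 0 0 0 0 40" --pt "0 0 0 0 0 0 40" --pt "0 0 0 0 0 0 40" --pt "0 0 0 0 0 0 40" --pt "0 0 0 0 0 0 40" --pt "0 0 0 0 0 0 40"

```text
clock: 14.9
tcp_pos: [0.536, -0.0426, 0.1625]
orientation: [1.812, 1.87, 0.65]
contact_force: [1.1, 0.9, -0.1]
opening: 0.0407
```

Call:
carry_out --pt "0 0 0 0 0 0 40" --pt "0 0 0 0 0 0 40" --pt "0 0 0 0 0 0 40" --pt "0 0 0 0 0 0 40" --pt "0 0 0 0 0 0 40" --pt "0 0 0 0 0 0 40" --pt "0 0 0 0 0 0 40" --pt "0 0 0 0 0 0 40"

```text
clock: 15.7
tcp_pos: [0.536, -0.0426, 0.1625]
orientation: [1.812, 1.87, 0.65]
contact_force: [2.0, 0.0, -0.4]
opening: 0.0409
```

```bash
python3 s.py
```

```text
15.7 st [[ 30.3 -57.5 162.5]] op 0.04094095719778217 F [ 2.   0.  -0.4]
[[-0.003  0.786  0.618]
 [ 1.     0.001  0.003]
 [ 0.002  0.618 -0.786]]
own [[-5.8  2.5 40.7]]
tool in own
 [[-0.001  1.     0.004]
 [ 1.     0.001  0.003]
 [ 0.003  0.004 -1.   ]]
```

Call:
carry_out --pt "0 0 0 0 0 0 100" --pt "0 0 0 0 0 0 100" --pt "0 0 0 0 0 0 100" --pt "0 0 0 0 0 0 100" --pt "0 0 0 0 0 0 100" --pt "0 0 0 0 0 0 100" --pt "0 0 0 0 0 0 100"

```text
clock: 16.4
tcp_pos: [0.536, -0.0428, 0.1627]
orientation: [1.812, 1.869, 0.65]
contact_force: [-0.2, 0.0, -1.3]
opening: 0.0922
```

```bash
python3 s.py
```

```text
16.4 st [[ 30.4 -57.6 162.7]] op 0.09224022342838022 F [-0.2  0.  -1.3]
[[-0.002  0.785  0.619]
 [ 1.     0.001  0.003]
 [ 0.002  0.619 -0.785]]
own [[-5.7  2.4 40.8]]
tool in own
 [[-0.001  1.     0.005]
 [ 1.     0.001  0.003]
 [ 0.003  0.005 -1.   ]]
```

Call:
carry_out --pt "0 0 -0.008 0 0 0 100" --pt "0 0 -0.01 0 0 0 100" --pt "0 0 -0.015 0 0 0 100" --pt "0 0 -0.02 0 0 0 100" --pt "0 0 -0.02 0 0 0 100" --pt "0 0 -0.02 0 0 0 100" --pt "0 0 -0.015 0 0 0 100"

```text
clock: 17.1
tcp_pos: [0.4652, -0.0444, 0.251]
orientation: [1.813, 1.872, 0.648]
contact_force: [0.3, 0.1, 0.3]
opening: 0.0936
```

```bash
python3 -c "
from h import *
for n in('side','side','scene'): im,d=snap(n,n+'13')"; python3 s.py; python3 m.py 13|grep trig; python3 - <<'E'
from h import *
v,u=np.mgrid[0:400,0:640]
for n in('side','scene'):
    im=cv2.imread(f'pics/{n}13.png');d=np.load(f'pics/{n}13.npy')
    S=w2st(world(n,u.ravel().astype(float),v.ravel().astype(float),d.ravel()))
    k=(abs(S[:,0])<28)&(abs(S[:,2]-42)<6)&(S[:,1]>-150)&(S[:,1]<190)
    print(n,k.sum(),np.percentile(S[k,1],[98,99,100]))
    c=proj(n,st2w([0,-40,100]))[0].astype(int)
    cv2.imwrite(f'pics/c13{n}.png',cv2.resize(im[max(0,c[1]-50):c[1]+50,c[0]-65:c[0]+65],None,fx=6,fy=6,interpolation=cv2.INTER_CUBIC))
E
```

```text
17.25 st [[-39.6 -57.6 251. ]] op 0.09369396298107865 F [-0.3 -0.3 -0.1]
[[-0.002  0.786  0.618]
 [ 1.     0.001  0.002]
 [ 0.001  0.618 -0.786]]
own [[ -6.5   2.4 153.5]]
tool in own
 [[-0.001  1.     0.004]
 [ 1.     0.001  0.002]
 [ 0.002  0.004 -1.   ]]
side trig 85 [[-32.9, -13.5, 33.7], [-25.3, 11.9, 55.3], [-16.5, 21.5, 65.0]]
scene trig 41 [[-27.0, 12.7, 35.7], [-23.2, 17.2, 50.7], [-17.4, 20.8, 60.5]]
side 814 [27.73126684 28.34424105 31.22691329]
scene 698 [25.25548969 25.89935642 26.37348009]
```

View pics/c13side.png

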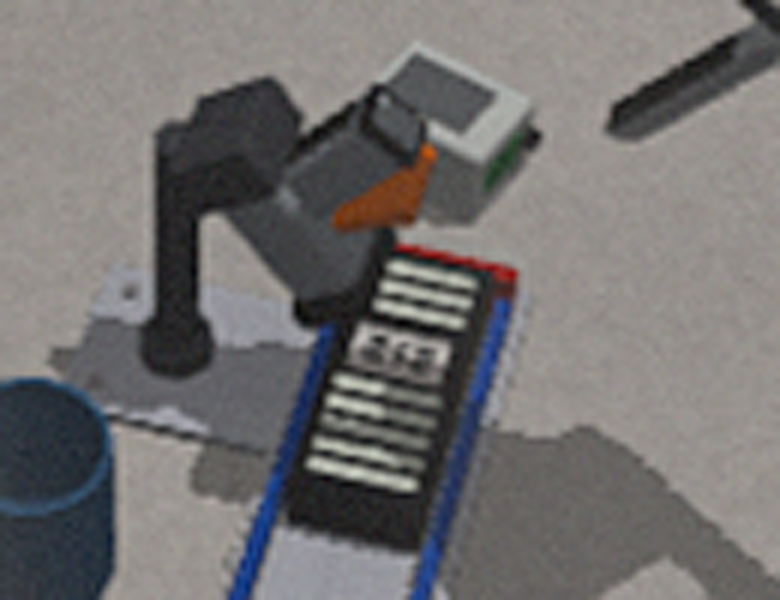

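View pics/scene13.png

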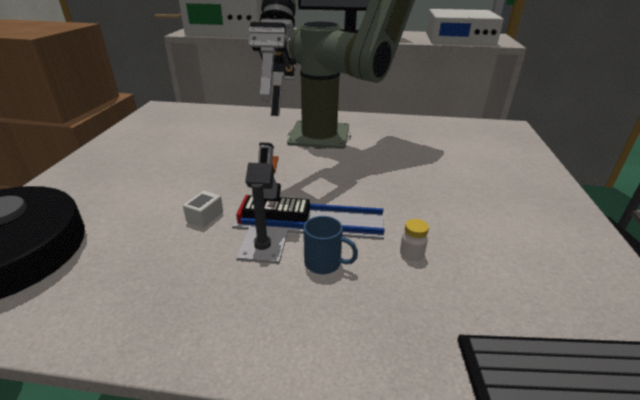

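View pics/c13scene.png

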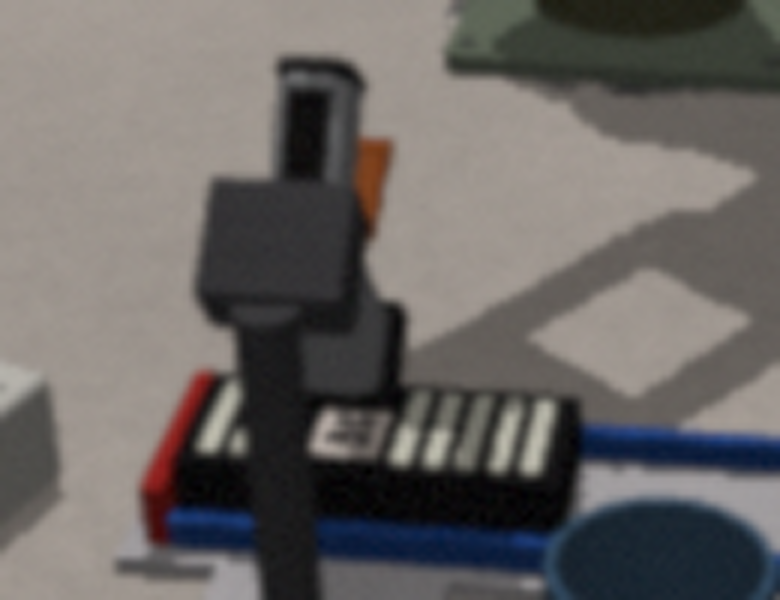

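The trigger stands out from the grip again at (410,180), the cartridge is flush with the red stop, and the mug, jar and instrument are where they started. Handing in.

```bash
python3 -c "
from bench import bot
print(bot.sign_off(), bot.get_obs()['clock'])"
```

```text
the job is handed in; nothing more can be done
the job is handed in; nothing more can be done
```

The job is done and handed in at about 17 s. I pushed the cartridge home against the red stop. Then I squeezed the trigger fully in for about 1.7 s, let it spring back, and withdrew clear of everything.

**Last checks:**
- **Cartridge:** the scene view shows it flush with the stop, and its +y end face measures y = 25–28 mm against a nominal 25. The push force rose to 6–9 N on reaching the stop. The fingers stopped about 3 mm earlier than I expected, which I put down to a few mm of error in my pose fit.
- **Trigger squeezed:** the fingers stalled at 41 mm when told to close to 37.6 mm. Nominal fully in is 42 mm, and the picture showed the trigger flat against the grip.
- **Trigger released:** its depth readings are back within about 1 mm of where they were before the squeeze.
- **Bystanders:** the mug, jar and white instrument look unmoved in the pictures.

**What disagreed:**
- **Tool length:** the fingertips measured about 4 mm behind the reported TCP, not 22 mm ahead of it as stated. My first push therefore passed just above the cartridge, with no contact force I could read. I used the measured tip position from then on.
- **Arm lag:** the arm keeps moving by up to about 16 mm after a move call returns, so I measured only once it had settled.
- **Early contact:** I stopped the closing at 58 mm to check it and read about 6 N on the tool. I took this to be the trigger finger touching first; it dropped to 1–2 N once the squeeze was complete.

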